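# Look inside a used fog lamp through its bulb hole

## Task

Set the round fog lamp gently, lens down, on the ring stand and let go of it, then draw the inspection scope out of its dock and lower its stem through the lamp's bulb hole, without the scope ever touching the lamp, until the white ring on the stem is level with the mouth of the hole. Finish there with the scope still held in the gripper: upright, steady and centred in the hole, carried by nothing else. Leave the bottle, tape, amber lamp and screwdriver where they are.

Things in the scene. Friction and masses are not known exactly. Their poses are not given: they have to be found in the camera images.
- lamp_collar (a point): Grip point of the loose fog lamp (0.3 kg, standing lens down, z up out of its back): on the axis of its round grey bulb collar, 65 mm above the lamp's underside. Collar: 34 mm outside, upright, from 48 to 76 mm above the underside. Grip it across from above at any yaw, fingertips no lower than 50 mm above the underside.
- lamp_mouth (a point): Centre of the mouth of the bulb hole at the collar's top, 76 mm above the lamp's underside, 11 mm above the grip point; z up along the hole. The hole is 24 mm across and runs 30 mm down the collar, then opens into the hollow reflector, empty down to the lens, 68 mm below the mouth.
- lamp_bezel (a point): Centre of the lower face of the lamp's silver bezel (100 mm across, 12 mm high), 8 mm above the lamp's underside. Below it the clear lens, 76 mm across narrowing to a 66 mm flat; above it the black housing, narrowing to 38 mm at 48 mm. Two flat ears reach 67 mm from the axis along the lamp's own +y and -y, 12 to 16 mm above the underside.
- ring_top (a point): Centre of the top face of the ring stand, 54 mm above the bench, z up: fixed, round foot 112 mm across, three legs, yellow ring faced with black rubber, 104 mm across outside, opening 84 mm. The lamp's lens drops into the opening with 4 mm to spare all round and its bezel rests on the rubber.
- dock_rim (a point): Centre of the top rim of the scope's dock: a fixed grey tower, 46 mm square, 126 mm tall, on a black foot 100 x 85 mm. Its cup, 30 mm square and 12 mm deep, takes the foot of the handle; below, a 16 mm square well takes the stem. Raise the scope straight up 120 mm to clear the rim. z up; x and y along the tower's sides.
- scope_grip (a point): Centre of the handle of the loose scope (0.18 kg), which stands upright in its dock, tip down, z up along the stem. Black handle with orange bands, 26 mm square (sides along its own x and y), 80 mm long, its top 40 mm above this point; below it a straight steel stem, 8 mm across, 106 mm long. In the dock 68 mm of the handle stand clear of the rim.
- scope_ring (a point): Centre of the white ring on the stem, 40 mm above the tip and 106 mm below the handle's centre.
- scope_tip (a point): Tip of the scope's stem, 146 mm below the handle's centre.
- polish: Bystander: white bottle of polish, 48 mm across, 130 mm tall, standing; origin at the centre of its underside.
- tape: Bystander: brown roll of tape lying flat, 90 mm across, 30 mm high; origin at the centre of its underside.
- marker_lamp: Bystander: amber rectangular marker lamp, 85 x 50 x 35 mm, lying lens up; origin at the centre of its underside.
- screwdriver: Bystander: screwdriver lying on the bench, about 200 mm long along its x axis; origin underneath its middle.
Mind the look-alikes: they are no part of the job. Leave any green or turquoise look-alike of the part that bears ring_top alone.

How it is judged:
On the way, in this order (a step that is already met when the one before it is completed fails the run):
1. the fog lamp sits lens down on the ring stand, let go (horizontal distance between lamp_bezel and ring_top below 0.007 m and z of lamp_bezel in the frame of ring_top between -0.003 and 0.003 m and angle between lamp_bezel's own z axis and vertical below 0.06 rad and contact force between the fingers and lamp below 0.1 N), for 0.3 s.
2. the scope's stem is in the bulb hole, down to its white ring, centred and held (horizontal distance between scope_ring and lamp_mouth below 0.005 m and z of scope_ring in the frame of lamp_mouth between -0.008 and 0.008 m and angle between scope_ring's own z axis and vertical below 0.09 rad and contact force between the fingers and scope above 1 N), for 0.3 s.
At the end, for the whole second after the job is handed in: Lamp level on the stand (bezel within 3 mm of the ring's top, 7 mm of its centre, 0.06 rad), let go. Scope held still by the fingers alone: white ring within 8 mm of the mouth's height and 5 mm of its centre, stem within 0.09 rad of upright, touching no lamp, stand or dock (all of step 1 and all of step 2 and linear speed of each of scope, lamp below 0.02 m/s and contact force between scope and lamp below 0.3 N and contact force between scope and dock below 0.1 N and contact force between scope and ring_stand below 0.1 N); the arm keeps its last pose, push and grip.
It fails at once if the scope touches the lamp (contact force between scope and lamp above 0.3 N).
It fails at once if the lamp is dropped (falls freely, more than about 10 mm) (contact force between the fingers and lamp below 0.01 N and linear speed of lamp above 0.45 m/s).
It fails at once if the lamp is set down hard (over 60 N on the stand) (contact force between lamp and ring_stand above 60 N).
It fails at once if the lamp is tipped by more than 0.5 rad (angle between lamp_bezel's own z axis and vertical above 0.5 rad).
It fails at once if the bottle, tape, amber lamp or screwdriver is moved more than 20 mm (distance of any of polish, tape, marker_lamp, screwdriver from where it was at the start of the episode above 0.02 m).
It also fails if it takes over 58 s, if anything falls off the work surface, if the arm or the gripper's body presses on something with over 40 N, if the wrist force passes 120 N, or if a joint passes its speed limit or range.

## Robot

A 7-joint arm with a two-finger parallel gripper is mounted at the origin on the work surface. World frame = base frame: x ahead of the robot, y to its left, z up, the work surface at z = 0. Lengths are in m, angles in rad, forces in N, time in s.
With the tool pointing down it reaches from about 0.425 to 0.875 m from the base axis. Payload 9.9 kg.
Tool frame: the origin (TCP) lies at the centre of the arm's flange, where the gripper is bolted on; the fingertips stand 173 mm ahead of it and the grasp point (between the pads) lies 155 mm ahead of it; x points along the fingers, y is the direction in which the jaws open and shut, and the axes are right-handed (so a half turn about x gives the same grasp; the last joint's range is limited). The gripper opens to 85 mm and grips with 20 to 120 N. Pads are 22 mm wide; open, the fingers measure 114 mm over their backs; the gripper's body (76 mm by 85 mm) begins 54 mm behind the grasp point. The pads swing forward as they close: fully open they stand 13 mm farther back than shut.
Start: joints at [1.137, 0.576, 0.025, 1.437, -0.015, 1.129, -0.057], TCP at [0.231, -0.634, 0.405] pointing down, gripper open.
Joint ranges: [-2.76, 2.76], [-0.34, 2.15], [-1.52, 1.57], [0.19, 2.46], [-1.09, 4.23], [0.17, 1.99], [-2.82, 2.82]. Speed limits (rad/s): [2.22, 2.22, 3.01, 3.01, 3.14, 3.14, 3.14].

## Interface

Orientations are given as [roll, pitch, yaw] about the fixed x, y, z axes, in that order (R = Rz(yaw) Ry(pitch) Rx(roll)).
In Python, from workcell import readout, cams, workorder gives the robot as it stands.
- The arm moves only by the tool step_arm, never from a script. Its argument "moves" is a list of rows, each a list of 4 numbers: the shift along the tool's x, y, z in m, then the turn about the tool's x in rad. A call has 1 to 20 rows; each row shifts and turns the commanded pose from where the row before left it, along the tool's axes as they then stand; what a row does not reach is not made up. A row lasts 1/8 s, in which the tool goes at most 62.5 mm and 10.7 degrees, less where a joint would pass 70% of its speed; a pose out of reach is approached as far as the arm can. A call with a gripper value outside its range is refused whole. "fingers" is the closure, from 0 (fully open) to 1 (shut), set as the call begins (left out, the last holds). The fingers move at their own pace and stop on an object; "newtons" is the grip in N (left out, the last holds). Time passes only in rows, so rows that do not move let the fingers close. It gives the time, the measured TCP pose, the force and the opening at its end, in the units of the state.
- readout.get_state(): the state, without advancing time (a new reading comes with each control period).
- cams.read_camera(name): name is "side" or "top" or "wrist"; returns a dict with "image" (400x640x3 uint8, blue, green, red), "range_z" (400x640 float32, m along the optical axis (not along the pixel's ray), 0 where there is no reading), "fx", "fy", "cx", "cy" (pixels), "k1" (the pictures are not rectified: a ray, as slopes to the right and down, at radius r is drawn at 1 + k1 r^2 times it, then the intrinsics apply), "eye" and "orientation" of the camera in the world. Camera axes: x right, y up, looking along -z (the intrinsics and any distortion apply to the point x, -y, -z); pixel columns grow to the right and rows downward; lengths in m; the calibration is good to about 2 mm. A picture is of the moment at which its call begins.
- workorder.job_done(): hands the job in, once; it reports no verdict.
The state is a dict: "clock": time; "joint_positions": joint angles; "qd": joint speeds; "joint_torque": joint torques, N m; "position": TCP position; "ee_rot": TCP orientation; "ft_force": force on the tool from outside, world axes, zero at the start; "wrist_torque": the same for the moment, N m; "grip_width": opening from 0.0 (shut) to 1.0 (fully open).
Only numpy, scipy, OpenCV 4.12 (cv2) and the standard library are available. Lean on these libraries where they do the work, as an engineer would, in place of code of your own. Each camera call takes 0.05 s, during which the arm holds its last target.

## Working session

There is one attempt and no reset: what is moved stays moved. The work goes in short steps, Python scripts to look and compute and a tool call to move; the robot and the scene stay as the last step left them, time stands still between calls to the robot, and variables do not carry over. Pictures are saved under pics/ and viewed, and the job is handed in when it is done.

Besides the shell and the picture viewer there is one more tool, called after "Emit:" as name(argument=value, ...) on one line, values as JSON. step_arm: Moves the arm, as the interface text tells. Its arguments: {"type":"object","properties":{"moves":{"type":"array","items":{"type":"array","items":{"type":"number"}}},"fingers":{"type":"number"},"newtons":{"type":"number"}},"required":["moves"]}

```bash
mkdir -p pics; ls
cat > h.py <<'E'
import numpy as np, cv2
from scipy.spatial.transform import Rotation as R
from workcell import readout, cams, workorder
def cam(n):
    return cams.read_camera(n)
def rot(c):
    o=np.array(c["orientation"],float)
    if o.shape==(3,3): return o
    if o.size==3: return R.from_euler('xyz',o).as_matrix()
    return R.from_quat(o).as_matrix()
def slopes(c,u,v):
    x=(np.asarray(u,float)-c["cx"])/c["fx"]; y=(np.asarray(v,float)-c["cy"])/c["fy"]
    a,b=x.copy(),y.copy()
    for _ in range(20):
        s=1+c["k1"]*(a*a+b*b); a,b=x/s,y/s
    return a,b
def ray(c,u,v):
    a,b=slopes(c,u,v)
    d=np.stack([a,-b,-np.ones_like(a)],-1)
    return np.array(c["eye"]), d@rot(c).T
def plane(c,u,v,z):
    e,d=ray(c,u,v); t=(z-e[2])/d[...,2]
    return e+d*t[...,None]
def pts(c,u,v):
    e,d=ray(c,u,v); r=c["range_z"][np.asarray(v,int),np.asarray(u,int)]
    return e+d*r[...,None]
def proj(c,P):
    q=(np.asarray(P)-np.array(c["eye"]))@rot(c)
    a=q[...,0]/-q[...,2]; b=-q[...,1]/-q[...,2]; s=1+c["k1"]*(a*a+b*b)
    return np.stack([c["fx"]*a*s+c["cx"],c["fy"]*b*s+c["cy"]],-1)
def cloud(c):
    v,u=np.mgrid[0:400,0:640]
    return pts(c,u,v)
E
python3 - <<'E'
from h import *
print(readout.get_state())
for n in ["side","top","wrist"]:
    c=cam(n); cv2.imwrite(f"pics/{n}0.png",c["image"]); print(n,{k:c[k] for k in c if k not in("image","range_z")})
    np.savez(f"{n}0.npz",**c)
E
```

```text
pics
{'clock': 0.0, 'joint_positions': array([ 1.13719473,  0.57653468,  0.02482667,  1.43791184, -0.01498674,
        1.12899447, -0.05644332]), 'qd': array([ 0.00153145,  0.00066296,  0.00057019,  0.00172865, -0.00171183,
       -0.00030518,  0.00081934]), 'joint_torque': array([ 4.00307363e-05, -7.65776181e+01,  2.25083761e+00, -2.85974193e+01,
        1.54550787e-02,  1.26700656e-02, -6.98142003e-06]), 'position': array([ 0.23129878, -0.63395758,  0.40383895]), 'ee_rot': array([-1.51699316,  1.56913233,  1.97451211]), 'ft_force': array([-0.37650056, -0.07482992,  0.6642731 ]), 'wrist_torque': array([-0.03306776,  0.05194785,  0.00812738]), 'grip_width': 0.9984828717594838}
side {'fx': 371.769567269695, 'fy': 371.769567269695, 'cx': 317.15584198996623, 'cy': 203.50509144077333, 'k1': -0.010734990791406829, 'eye': array([0.15377935, 0.81710578, 0.66359409]), 'orientation': array([ 1.02246868, -0.00440236, -2.65260329])}
top {'fx': 389.99069350627883, 'fy': 389.99069350627883, 'cx': 312.44345887161774, 'cy': 201.83085715529756, 'k1': -0.05336865711021061, 'eye': array([0.46324576, 0.08441019, 1.15505983]), 'orientation': array([ 0.07725975, -0.00503293, -1.57030086])}
wrist {'fx': 335.59263041149137, 'fy': 335.59263041149137, 'cx': 321.89657546482186, 'cy': 202.35851268174704, 'k1': -0.06578568510574126, 'eye': array([ 0.29995613, -0.60860528,  0.3728501 ]), 'orientation': array([-2.88683788e-01,  8.13968546e-04, -1.22170242e+00])}
```

View pics/top0.png

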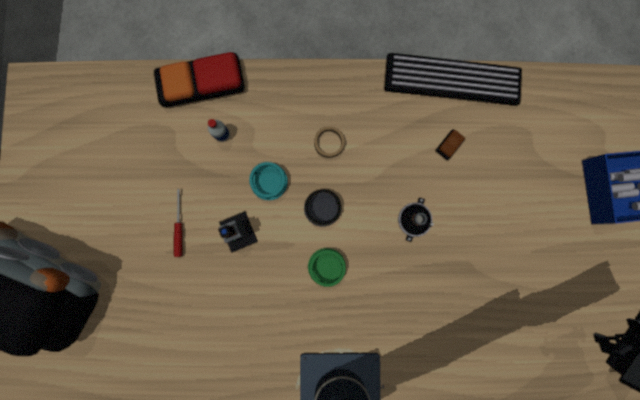

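View pics/side0.png

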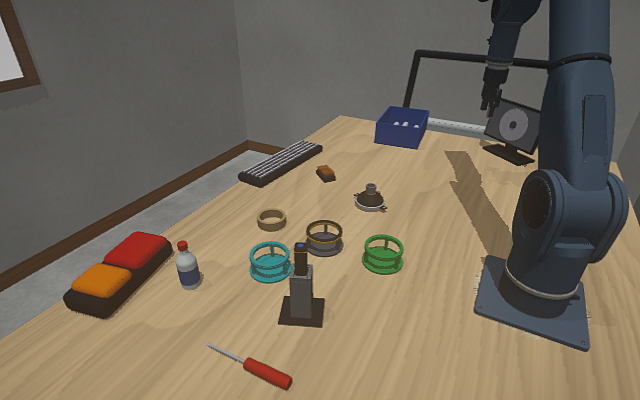

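View pics/wrist0.png

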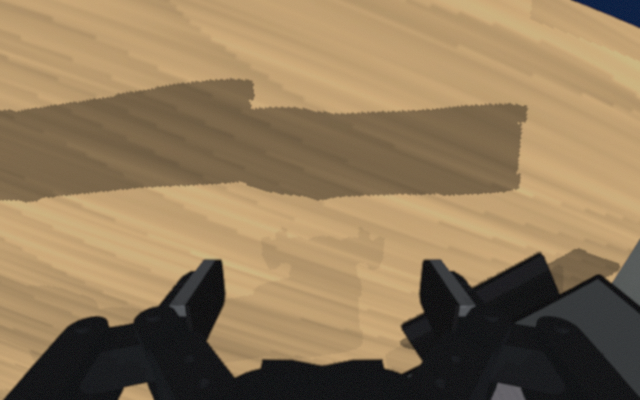

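Candidates (top view): ring stand – black-faced (323,207), turquoise (269,181), green (327,267). Lamp – fog lamp (415,219), not the amber one (450,144). Scope – in the dock (238,231). I choose the black-faced stand, which shows yellow in the side view. Next I check it in a close crop.

Run:
```python
from h import *
t=np.load("top0.npz"); s=np.load("side0.npz")
a=cv2.resize(t["image"][170:260,210:450],None,fx=3.3,fy=3.3,interpolation=cv2.INTER_CUBIC)
b=cv2.resize(s["image"][170:330,240:420],None,fx=1.7,fy=1.7,interpolation=cv2.INTER_CUBIC)
o=np.zeros((a.shape[0]+b.shape[0],800,3),np.uint8); o[:a.shape[0],:a.shape[1]]=a; o[a.shape[0]:,:b.shape[1]]=b
cv2.imwrite("pics/crop1.png",o); print(o.shape)
for u,v,z in [(415,219,.076),(323,207,.054),(238,231,.126),(228,231,.194)]: print(plane(t,u,v,z))
P=pts(t,np.arange(640),np.full(640,219))
P=cloud(t)
for n,(u,v) in dict(lamp=(415,219),ring=(323,207),dock=(238,231)).items():
    q=P[v-25:v+25,u-28:u+28].reshape(-1,3)
    print(n,np.percentile(q[:,2],[5,50,90,97,99,100]))
```

```text
(569, 800, 3)
[ 0.49916224 -0.20611828  0.076     ]
[0.53384395 0.04903449 0.054     ]
[0.46565591 0.27537448 0.126     ]
[0.46544368 0.28745212 0.194     ]
lamp [-0.00246483  0.00246437  0.04262741  0.06137104  0.07677889  1.15505983]
ring [-0.00225699  0.00280226  0.05324276  0.05626095  0.05774149  1.15505983]
dock [-0.002452    0.00253515  0.1254837   0.19324463  0.19568931  1.15505983]
```

View pics/crop1.png

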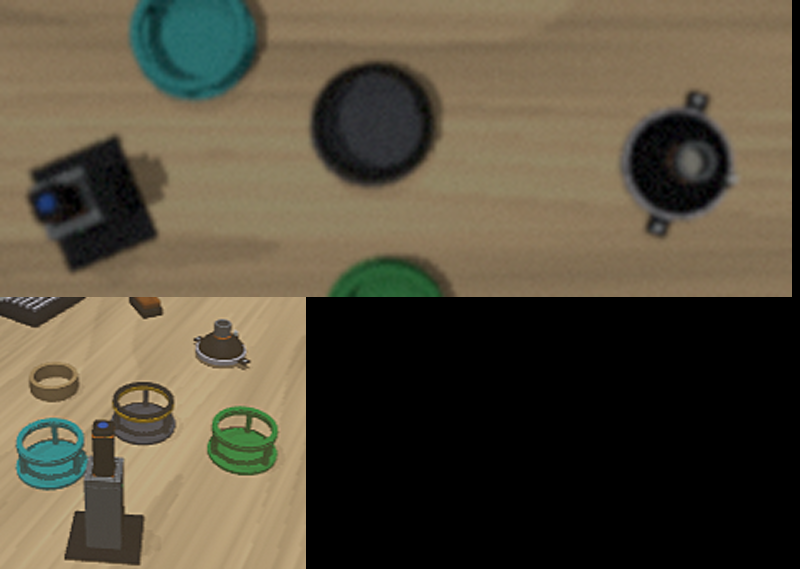

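```bash
cat >> h.py <<'E'
def tool():
    s=readout.get_state(); return np.array(s["position"]),R.from_euler('xyz',s["ee_rot"]).as_matrix(),s
def status():
    p,M,s=tool(); print("t",round(s["clock"],2),"p",p.round(4),"x",M[:,0].round(4),"yjaw",np.round(np.degrees(np.arctan2(M[1,1],M[0,1])),2),"F",np.round(s["ft_force"],1),"g",round(s["grip_width"],3),"q",s["joint_positions"].round(2))
    return p,M
def delta(tgt,yawdeg=None):
    p,M,s=tool(); d=M.T@(np.array(tgt)-p); out=d
    t=None
    if yawdeg is not None:
        cur=np.degrees(np.arctan2(M[1,1],M[0,1])); e=(yawdeg-cur+90)%180-90
        t=-np.radians(e)   # tool x down: positive turn = negative world yaw
    print("tool delta",d.round(4),"turn",None if t is None else round(t,4))
def circ(xy):
    A=np.c_[2*xy,np.ones(len(xy))]; s=np.linalg.lstsq(A,(xy**2).sum(1),rcond=None)[0]; return s[:2],np.sqrt(s[2]+s[:2]@s[:2])
E
python3 - <<'E'
from h import *
p,M=status(); print(M.round(4))
for n in ["top","side"]:
    c=np.load(n+"0.npz"); P=cloud(c)
    ok=c["range_z"]>0
    ctr={"lamp":(.497,-.205),"ring":(.534,.049),"dock":(.466,.28),"grip":(.466,.28)}
    for k,(z0,z1,rad) in dict(lamp=(.066,.085,.05),ring=(.048,.062,.075),dock=(.118,.132,.05),grip=(.185,.205,.05)).items():
        m=ok&(P[...,2]>z0)&(P[...,2]<z1)&(np.hypot(P[...,0]-ctr[k][0],P[...,1]-ctr[k][1])<rad)
        q=P[m]
        print(n,k,len(q),q.mean(0).round(4) if len(q) else"", ((q.min(0)+q.max(0))/2).round(4) if len(q) else "",np.ptp(q,axis=0).round(3) if len(q) else "")
# top: edges by mask
c=np.load("top0.npz"); P=cloud(c)
im=c["image"]; 
g=im.astype(int).max(2)
m=((g<75)).astype(np.uint8)
n,l,st,ce=cv2.connectedComponentsWithStats(m)
for i in range(1,n):
    if st[i,4]>60 and 200<ce[i,0]<450 and 150<ce[i,1]<300:
        k=(l==i).astype(np.uint8); h=cv2.findContours(k,0,1)[0][0]; 
        print(st[i],ce[i],cv2.minEnclosingCircle(h),cv2.minAreaRect(h), plane(c,*cv2.minEnclosingCircle(h)[0],.054))
E
```

```text
t 0.15 p [ 0.2313 -0.634   0.404 ] x [-5.0e-04  1.2e-03 -1.0e+00] yjaw -69.96 F [-0.2 -0.2  0.6] g 0.998 q [ 1.14  0.58  0.02  1.44 -0.02  1.13 -0.06]
[[-5.000e-04  3.427e-01 -9.394e-01]
 [ 1.200e-03 -9.394e-01 -3.427e-01]
 [-1.000e+00 -1.300e-03  1.000e-04]]
top lamp 69 [ 0.5018 -0.2214  0.075 ] [ 0.5006 -0.2219  0.0737] [0.031 0.031 0.014]
top ring 354 [0.5359 0.0503 0.0545] [0.5356 0.0504 0.0542] [0.1   0.099 0.012]
top dock 152 [0.4651 0.2911 0.1263] [0.4656 0.2977 0.125 ] [0.058 0.056 0.013]
top grip 118 [0.4657 0.2975 0.1938] [0.4655 0.2976 0.1923] [0.03  0.03  0.014]
side lamp 64 [ 0.5003 -0.2201  0.0728] [ 0.5008 -0.2208  0.0725] [0.032 0.036 0.013]
side ring 300 [0.5342 0.0546 0.0529] [0.5352 0.0501 0.0524] [0.101 0.103 0.008]
side dock 255 [0.4617 0.3067 0.1249] [0.4657 0.2985 0.125 ] [0.057 0.058 0.014]
side grip 134 [0.4641 0.3024 0.1918] [0.4662 0.2993 0.1907] [0.033 0.03  0.011]
[254 165  14  29 134] [258.91791045 177.37313433] ((265.5, 178.9642791748047), 14.044711112976074) ((259.7933044433594, 178.54026794433594), (12.521251678466797, 28.071243286132812), 4.236394882
[... 631 characters left out ...]
22656) [ 0.50840662 -0.21506508  0.054     ]
[219 212  38  40 958] [237.92275574 231.50626305] ((238.0, 231.5), 20.718448638916016) ((236.85345458984375, 231.99136352539062), (33.48314666748047, 32.56399917602539), 66.80140686035156) [0.46441821 0.28871638 0.054     ]
[324 248  22  17  71] [336.52112676 252.73239437] ((334.5, 256.5), 12.90358829498291) ((336.4230651855469, 253.6153564453125), (25.793560028076172, 7.765803337097168), 33.6900634765625) [0.39470487 0.01695276 0.054     ]
[312 257  27  27 158] [321.43670886 274.01898734] ((326.3984069824219, 268.62298583984375), 14.917384147644043) ((322.5, 272.5), (29.698484420776367, 15.55634880065918), 45.0) [0.36096032 0.03974696 0.054     ]
```

Run:
```python
from h import *
delta([.50,-.22,.40],-20)
```

```text
tool delta [ 0.0044 -0.2969 -0.3943] turn -0.8719
```

Emit:
step_arm(moves=[[0, -0.025, -0.033, 0], [0, -0.025, -0.033, 0], [0, -0.025, -0.033, 0], [0, -0.025, -0.033, 0], [0, -0.025, -0.033, 0], [0, -0.025, -0.033, 0], [0, -0.025, -0.033, 0], [0, -0.025, -0.033, 0], [0, -0.025, -0.033, 0], [0, -0.025, -0.033, 0], [0, -0.025, -0.033, 0], [0, -0.022, -0.031, 0], [0, 0, 0, -0.145], [0, 0, 0, -0.145], [0, 0, 0, -0.145], [0, 0, 0, -0.145], [0, 0, 0, -0.145], [0, 0, 0, -0.145], [0, 0, 0, 0]], fingers=0)

```text
clock: 2.52
position: [0.4995, -0.2203, 0.4045]
ee_rot: [-2.045, 1.57, 2.315]
ft_force: [0.3, -0.3, -0.1]
grip_width: 1.003
```

Run:
```python
from h import *
status()
c=cam("wrist"); np.savez("w1.npz",**c); cv2.imwrite("pics/w1.png",c["image"]); print(c["eye"],c["orientation"],proj(c,[.501,-.221,.076]))
delta([.501,-.221,.40],-20)
```

```text
t 2.52 p [ 0.4995 -0.2203  0.4045] x [-3.e-04  3.e-04 -1.e+00] yjaw -20.17 F [ 0.3 -0.3 -0.1] g 1.003 q [ 0.52  0.39 -0.27  1.77  0.12  0.99 -0.15]
[ 0.52483768 -0.1514318   0.37344726] [-0.28962593 -0.00153216 -0.35284637] [323.22955731 186.47053628]
tool delta [0.0045 0.0016 0.0002] turn -0.0053
```

View pics/w1.png

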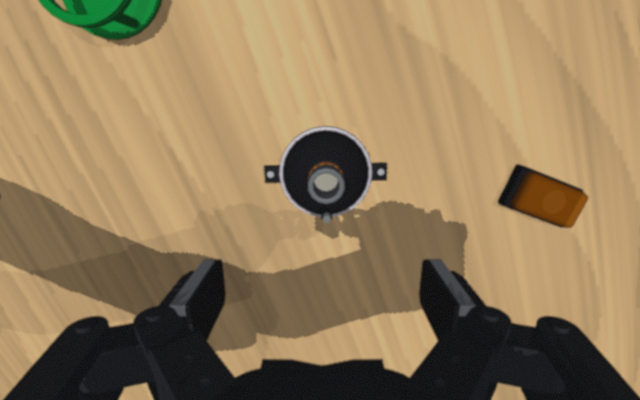

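```bash
cat >> h.py <<'E'
def circles(img,cx,cy,hw,minr,maxr,f=4,p2=25):
    x0,y0=int(cx-hw),int(cy-hw)
    g=cv2.cvtColor(img[y0:y0+2*hw,x0:x0+2*hw],cv2.COLOR_BGR2GRAY)
    g=cv2.GaussianBlur(cv2.resize(g,None,fx=f,fy=f,interpolation=cv2.INTER_CUBIC),(0,0),2)
    r=cv2.HoughCircles(g,cv2.HOUGH_GRADIENT_ALT,1.5,4,param1=150,param2=.7,minRadius=int(minr*f),maxRadius=int(maxr*f))
    return [] if r is None else [((a-(f-1)/2)/f+x0,(b-(f-1)/2)/f+y0,q/f) for a,b,q in r.reshape(-1,3)]
E
python3 - <<'E'
from h import *
c=np.load("w1.npz")
for a in circles(c["image"],326,178,60,8,55): print(np.round(a,1),[plane(c,a[0],a[1],z).round(4)[:2] for z in(.076,.02,.01)])
P=cloud(c); m=(P[...,2]>.068)&(P[...,2]<.085)&(np.hypot(P[...,0]-.5,P[...,1]+.22)<.03)
print(P[m].mean(0),(P[m].max(0)+P[m].min(0))/2,np.ptp(P[m],axis=0))
im=c["image"]; cv2.imwrite("pics/w1c.png",cv2.resize(im[118:228,256:396],None,fx=5,fy=5,interpolation=cv2.INTER_CUBIC))
E
```

```text
[323.  170.1  42.6] [array([ 0.506 , -0.2067]), array([ 0.5025, -0.2171]), array([ 0.5018, -0.219 ])]
[325.2 178.8  12. ] [array([ 0.5052, -0.2149]), array([ 0.5015, -0.2268]), array([ 0.5008, -0.2289])]
[324.9 184.4  13.6] [array([ 0.5031, -0.2197]), array([ 0.499 , -0.2325]), array([ 0.4983, -0.2348])]
[ 0.50340921 -0.22072633  0.07479703] [ 0.50301159 -0.22109262  0.07267328] [0.03365361 0.03305743 0.00934027]
```

View pics/w1c.png

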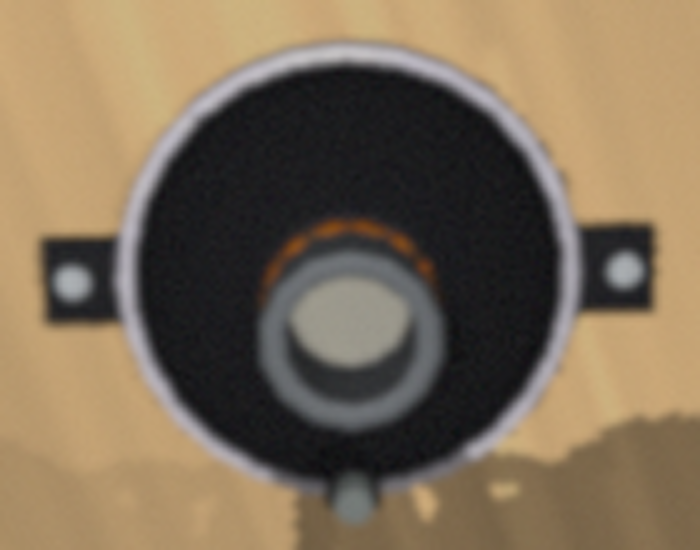

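Run:
```python
from h import *
delta([.502,-.221,.228])
```

```text
tool delta [ 1.765e-01  2.600e-03 -1.000e-04] turn None
```

Emit:
step_arm(moves=[[0.03, 0.0026, 0, 0], [0.03, 0, 0, 0], [0.03, 0, 0, 0], [0.03, 0, 0, 0], [0.03, 0, 0, 0], [0.015, 0, 0, 0], [0.0115, 0, 0, 0], [0, 0, 0, 0], [0, 0, 0, 0]])

```text
clock: 3.7
position: [0.5024, -0.2211, 0.2289]
ee_rot: [1.517, 1.57, -0.405]
ft_force: [0.4, -1.0, -1.2]
grip_width: 1.003
```

Run:
```python
from h import *
status()
c=cam("wrist"); cv2.imwrite("pics/w2.png",c["image"]); 
c=cam("side"); cv2.imwrite("pics/s2.png",cv2.resize(c["image"][120:240,300:460],None,fx=4,fy=4))
delta([.502,-.221,.228])
```

```text
t 3.7 p [ 0.5024 -0.2211  0.2289] x [ 1.1e-03 -5.0e-04 -1.0e+00] yjaw -20.13 F [ 0.4 -1.  -1.2] g 1.003 q [ 0.47  0.62 -0.21  1.96  0.22  0.59 -0.24]
tool delta [ 0.001  -0.0004  0.    ] turn None
```

View pics/w2.png

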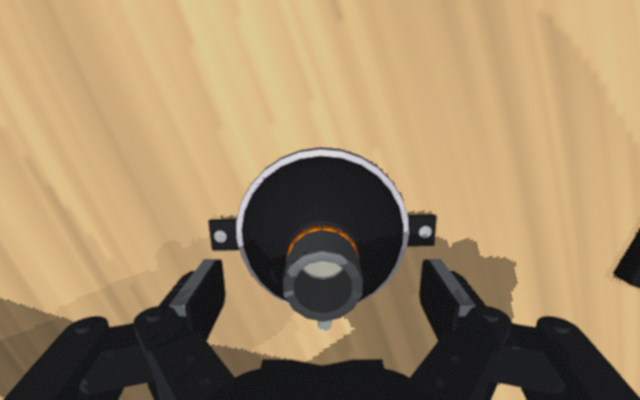

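View pics/s2.png

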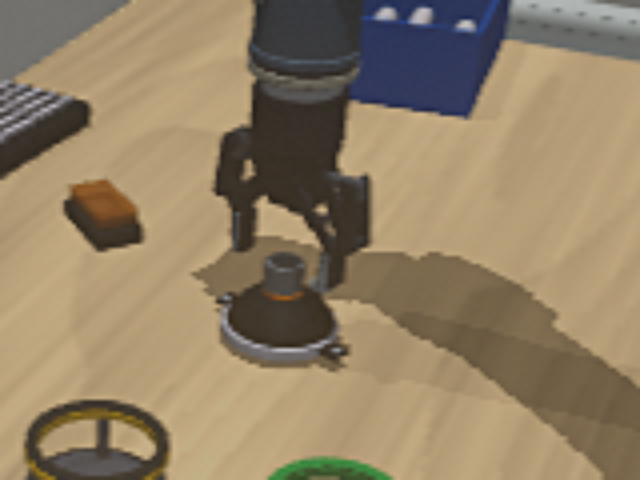

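The collar sits centred between the open pads (wrist (324,285)), so I close.

Emit:
step_arm(moves=[[0.001, 0, 0, 0], [0, 0, 0, 0], [0, 0, 0, 0], [0, 0, 0, 0], [0, 0, 0, 0], [0, 0, 0, 0], [0, 0, 0, 0], [0, 0, 0, 0]], fingers=1, newtons=40)

```text
clock: 4.8
position: [0.5023, -0.221, 0.2274]
ee_rot: [1.514, 1.57, -0.407]
ft_force: [0.6, -0.9, 5.5]
grip_width: 0.372
```

Run:
```python
from h import *
status()
c=cam("wrist"); cv2.imwrite("pics/w3.png",c["image"]);
```

```text
t 4.8 p [ 0.5023 -0.221   0.2274] x [ 5.e-04 -2.e-04 -1.e+00] yjaw -20.11 F [ 0.6 -0.9  5.5] g 0.372 q [ 0.47  0.62 -0.21  1.96  0.22  0.58 -0.24]
```

View pics/w3.png

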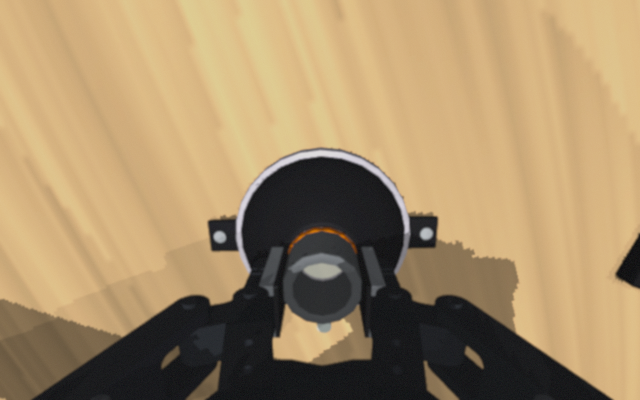

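Run:
```python
from h import *
delta([.5023,-.221,.36]); delta([.52,-.08,.36])
```

```text
tool delta [-1.326e-01  1.000e-04 -0.000e+00] turn None
tool delta [-0.1326 -0.0318 -0.1385] turn None
```

Emit:
step_arm(moves=[[-0.01, 0, 0, 0], [-0.02, 0, 0, 0], [-0.03, 0, 0, 0], [-0.03, 0, 0, 0], [-0.02, -0.004, -0.018, 0], [-0.015, -0.007, -0.03, 0], [-0.0076, -0.007, -0.03, 0], [0, -0.007, -0.03, 0], [0, -0.005, -0.02, 0], [0, -0.002, -0.01, 0], [0, 0, 0, 0], [0, 0, 0, 0]])

```text
clock: 6.35
position: [0.5193, -0.0815, 0.3597]
ee_rot: [-0.497, 1.57, -2.42]
ft_force: [0.6, 0.1, -4.0]
grip_width: 0.368
```

Run:
```python
from h import *
status()
c=cam("wrist"); np.savez("w4.npz",**c); cv2.imwrite("pics/w4.png",c["image"]); print(proj(c,[.535,.05,.054]))
```

```text
t 6.35 p [ 0.5193 -0.0815  0.3597] x [-6.e-04 -5.e-04 -1.e+00] yjaw -20.19 F [ 0.6  0.1 -4. ] g 0.368 q [ 0.27  0.41 -0.28  1.88  0.15  0.87 -0.44]
[280.42028273  26.87120059]
```

View pics/w4.png

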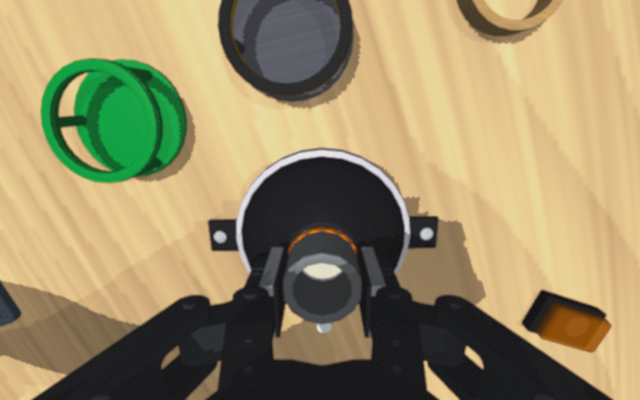

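Emit:
step_arm(moves=[[0, 0.008, -0.015, 0], [0, 0.008, -0.02, 0], [0, 0, 0, 0], [0, 0, 0, 0]])

```text
clock: 6.9
position: [0.5469, -0.0525, 0.3595]
ee_rot: [-1.294, 1.57, 3.068]
ft_force: [-0.2, -0.6, -3.7]
grip_width: 0.374
```

Run:
```python
from h import *
p,M=status()
c=cam("wrist"); np.savez("w5.npz",**c); 
im=c["image"]
P=cloud(c); ctr=np.array([.535,.05])
rr=np.hypot(P[...,0]-ctr[0],P[...,1]-ctr[1])
ok=c["range_z"]>0
m=ok&(abs(P[...,2]-.054)<.007)&(rr<.065)
q=P[m]; print(len(q),q[:,2].mean(),(q.min(0)+q.max(0))/2,np.ptp(q,axis=0))
# outer/inner fit by angle
for it in range(3):
    d=q[:,:2]-ctr; a=np.arctan2(d[:,1],d[:,0]); r=np.hypot(*d.T); 
    bi=np.digitize(a,np.linspace(-np.pi,np.pi,37)); mid=[]
    for b in np.unique(bi):
        w=bi==b
        if w.sum()>4:
            k=(np.percentile(r[w],3)+np.percentile(r[w],97))/2; am=a[w].mean(); mid.append(ctr+k*np.array([np.cos(am),np.sin(am)]))
    mid=np.array(mid); ctr,rad=circ(mid); print(ctr.round(4),rad,len(mid))
v=im.copy(); v[m]=(0,0,255); cv2.imwrite("pics/w5.png",np.hstack([im[:300,100:500],v[:300,100:500]]))
# lamp collar: top ring
for a in circles(im,324,285,50,18,45): print(np.round(a,1),plane(c,a[0],a[1],p[2]-.1515).round(4))
```

```text
t 6.9 p [ 0.5469 -0.0525  0.3595] x [-5.e-04  0.e+00 -1.e+00] yjaw -20.06 F [-0.2 -0.6 -3.7] g 0.374 q [ 0.21  0.44 -0.28  1.83  0.16  0.89 -0.5 ]
5062 0.05312581552595646 [0.53876987 0.05023571 0.05157184] [0.10220526 0.10287968 0.00913373]
[0.5385 0.0503] 0.0463009261354595 36
[0.5385 0.0503] 0.04628854382418968 36
[0.5385 0.0503] 0.04628846300538723 36
```

View pics/w5.png

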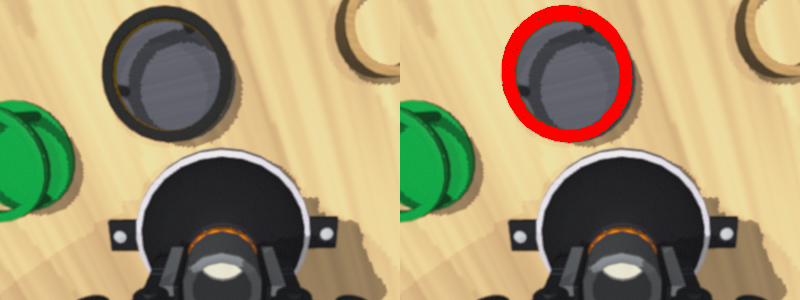

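Run:
```python
from h import *
p,M=status()
c=np.load("w5.npz"); P=cloud(c); ok=c["range_z"]>0; im=c["image"]
tz=M[:,2]; ty=M[:,1]
# bezel: bright silver pixels
hsv=cv2.cvtColor(im,cv2.COLOR_BGR2HSV)
q=P-p
m=ok&(P[...,2]>.135)&(P[...,2]<.162)&(np.hypot(q[...,0],q[...,1])<.058)&(hsv[...,2]>120)&(hsv[...,1]<60)
v,u=np.where(m); print(len(u),P[m][:,2].mean())
W=plane(c,u,v,.152)[:,:2]
ct,rad=circ(W); print("silver fit",ct,rad, "minus tcp in tool y,z", (ct-p[:2])@ty[:2],(ct-p[:2])@tz[:2])
# robust fix radius with bright only arcs
from scipy.optimize import least_squares
f=least_squares(lambda s:np.hypot(*(W-s[:2]).T)-s[2],[*ct,.05],loss='soft_l1',f_scale=.001); print(f.x)
# collar top mask by depth
m2=ok&(P[...,2]>.200)&(P[...,2]<.214)&(np.hypot(q[...,0],q[...,1])<.022)
print(m2.sum(),P[m2].mean(0),(P[m2].max(0)+P[m2].min(0))/2,np.ptp(P[m2],axis=0))
o=im.copy(); o[m]=(0,0,255); o[m2]=(255,0,0); cv2.imwrite("pics/w5b.png",o[100:400])
```

```text
t 6.95 p [ 0.5466 -0.0529  0.3595] x [-7.e-04 -1.e-04 -1.e+00] yjaw -20.1 F [-0.2 -0.4 -4. ] g 0.371 q [ 0.21  0.44 -0.28  1.83  0.16  0.89 -0.5 ]
2761 0.14972275544819139
silver fit [ 0.54992907 -0.04479617] 0.042337122301820136 minus tcp in tool y,z 0.0003257931559793929 -0.00873129187424352
[ 0.54884298 -0.04850112  0.04491607]
3774 [ 0.54745158 -0.05078481  0.20660518] [ 0.54817853 -0.0523784   0.20699368] [0.03986748 0.03443398 0.01398615]
```

View pics/w5b.png

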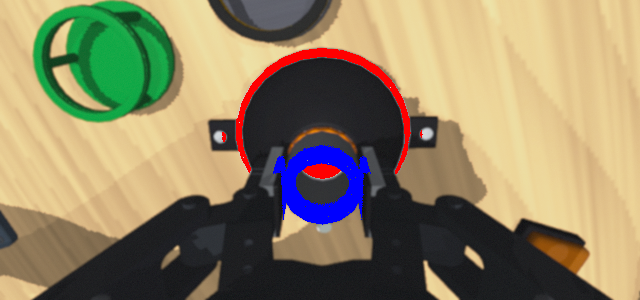

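Run:
```python
from h import *
p,M=status()
c=np.load("w5.npz"); P=cloud(c); ok=c["range_z"]>0; im=c["image"]
hsv=cv2.cvtColor(im,cv2.COLOR_BGR2HSV)
q=P-p
m=(ok&(P[...,2]>.135)&(P[...,2]<.162)&(np.hypot(q[...,0],q[...,1])<.062)&(hsv[...,2]>120)&(hsv[...,1]<60)).astype(np.uint8)
m[255:]=0; n,l,st,ce=cv2.connectedComponentsWithStats(m); i=1+np.argmax(st[1:,4]); m=l==i
us=[];vs=[]
for u in range(245,402):
    r=np.where(m[:,u])[0]
    if len(r) and not(280<u<0): us.append(u); vs.append(r.min())
us=np.array(us);vs=np.array(vs); k=vs<215
for z in (.152,.146,.140):
    W=plane(c,us[k].astype(float),vs[k]-.5,z)[:,:2]; ct,rad=circ(W); print(z,ct.round(4),rad.round(4),np.std(np.hypot(*(W-ct).T)-rad).round(5))
```

```text
t 6.95 p [ 0.5466 -0.0529  0.3595] x [-7.e-04 -1.e-04 -1.e+00] yjaw -20.1 F [-0.2 -0.4 -4. ] g 0.371 q [ 0.21  0.44 -0.28  1.83  0.16  0.89 -0.5 ]
0.152 [ 0.5483 -0.0503] 0.048 0.00017
0.146 [ 0.5475 -0.0526] 0.0496 0.00018
0.14 [ 0.5467 -0.0549] 0.0513 0.00019
```

Run:
```python
from h import *
delta([.537,.050,.31])
```

```text
tool delta [ 0.0495 -0.0444 -0.0933] turn None
```

Emit:
step_arm(moves=[[0, -0.01, -0.02, 0], [0, -0.012, -0.025, 0], [0, -0.012, -0.025, 0], [0, -0.0104, -0.0233, 0], [0.02, 0, 0, 0], [0.02, 0, 0, 0], [0.0095, 0, 0, 0], [0, 0, 0, 0], [0, 0, 0, 0]])

```text
clock: 8.07
position: [0.5373, 0.0498, 0.311]
ee_rot: [2.069, 1.57, 0.147]
ft_force: [-0.6, -0.4, -3.3]
grip_width: 0.368
```

Run:
```python
from h import *
p,M=status(); delta([.537,.050,.277])
c=cam("wrist"); cv2.imwrite("pics/w6.png",c["image"][:, :])
s=cam("side"); cv2.imwrite("pics/s6.png",cv2.resize(s["image"][150:290,250:430],None,fx=4,fy=4,interpolation=cv2.INTER_CUBIC))
```

```text
t 8.07 p [0.5373 0.0498 0.311 ] x [ 1.e-03  1.e-04 -1.e+00] yjaw -20.13 F [-0.6 -0.4 -3.3] g 0.368 q [ 0.01  0.49 -0.28  1.91  0.19  0.77 -0.73]
tool delta [ 0.034  -0.0003 -0.0001] turn None
```

View pics/w6.png

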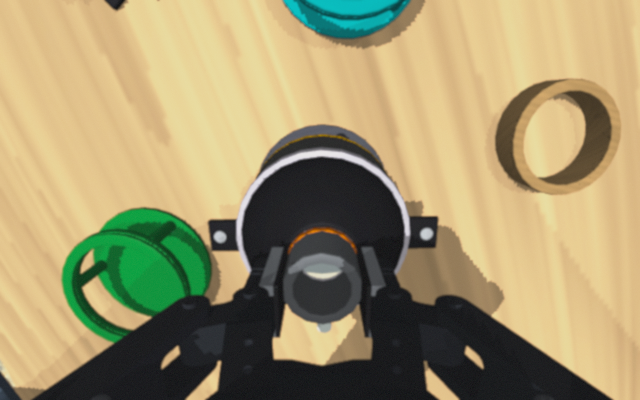

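View pics/s6.png

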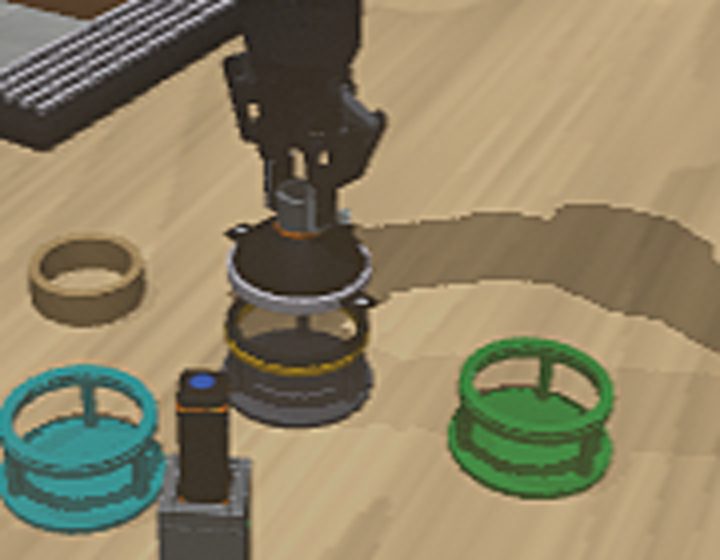

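The lamp hangs straight over the ring. I lower it slowly.

Emit:
step_arm(moves=[[0.012, 0, 0, 0], [0.01, 0, 0, 0], [0.006, 0, 0, 0], [0.003, 0, 0, 0], [0.002, 0, 0, 0], [0.001, 0, 0, 0], [0, 0, 0, 0], [0, 0, 0, 0]])

```text
clock: 9.18
position: [0.537, 0.0499, 0.2765]
ee_rot: [2.087, 1.571, 0.166]
ft_force: [-0.1, -0.8, -4.1]
grip_width: 0.367
```

Emit:
step_arm(moves=[[0.001, 0, 0, 0], [0.001, 0, 0, 0], [0, 0, 0, 0], [0, 0, 0, 0]])

```text
clock: 9.68
position: [0.537, 0.0499, 0.2743]
ee_rot: [-1.386, 1.571, 2.976]
ft_force: [-0.7, -0.1, -4.8]
grip_width: 0.371
```

Emit:
step_arm(moves=[[0.0008, 0, 0, 0], [0, 0, 0, 0], [0, 0, 0, 0]])

```text
clock: 10.05
position: [0.5371, 0.0498, 0.2736]
ee_rot: [2.068, 1.57, 0.146]
ft_force: [-0.4, 0.6, -1.0]
grip_width: 0.377
```

Emit:
step_arm(moves=[[0.0004, 0, 0, 0], [0, 0, 0, 0], [0, 0, 0, 0]])

```text
clock: 10.42
position: [0.5371, 0.0499, 0.2734]
ee_rot: [2.008, 1.57, 0.087]
ft_force: [-0.8, -1.7, 5.3]
grip_width: 0.367
```

Run:
```python
from h import *
p,M=status()
s=cam("side"); cv2.imwrite("pics/s7.png",cv2.resize(s["image"][170:270,270:390],None,fx=5,fy=5,interpolation=cv2.INTER_CUBIC))
```

```text
t 10.43 p [0.5371 0.0499 0.2734] x [ 7.e-04  1.e-04 -1.e+00] yjaw -20.11 F [-0.8 -1.7  5.3] g 0.367 q [-0.    0.54 -0.27  1.95  0.22  0.68 -0.75]
```

View pics/s7.png

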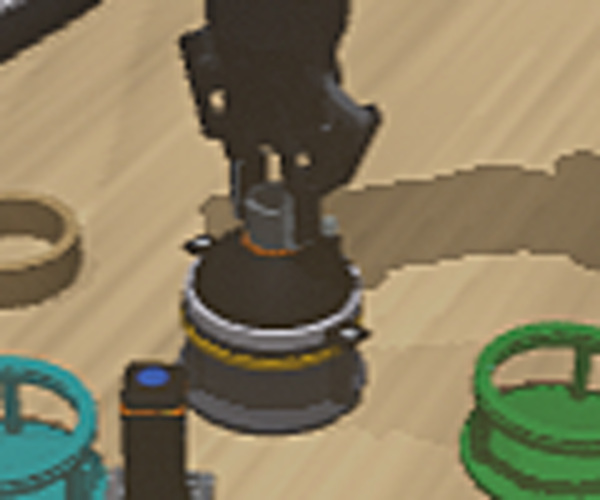

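The bezel sits on the ring with the weight taken up. I open the fingers and lift off.

Emit:
step_arm(moves=[[0, 0, 0, 0], [0, 0, 0, 0], [0, 0, 0, 0], [0, 0, 0, 0], [0, 0, 0, 0], [0, 0, 0, 0]], fingers=0)

```text
clock: 11.22
position: [0.537, 0.0498, 0.2731]
ee_rot: [-1.19, 1.571, -3.112]
ft_force: [0.1, -0.7, -0.5]
grip_width: 1.002
```

Emit:
step_arm(moves=[[-0.02, 0, 0, 0], [-0.03, 0, 0, 0], [-0.03, 0, 0, 0], [-0.03, 0, 0, 0], [-0.03, 0, 0, 0], [-0.02, 0, 0, 0], [0, 0, 0, 0], [0, 0, 0, 0]])

```text
clock: 12.22
position: [0.5367, 0.0497, 0.4323]
ee_rot: [-0.993, 1.57, -2.915]
ft_force: [-0.4, -0.8, -0.3]
grip_width: 0.998
```

Run:
```python
from h import *
p,M=status()
for n in ["wrist","top","side"]:
    c=cam(n); np.savez(n+"8.npz",**c)
    if n=="wrist": cv2.imwrite("pics/w8.png",c["image"])
    P=cloud(c); ok=c["range_z"]>0; rr=np.hypot(P[...,0]-.537,P[...,1]-.05)
    for k,z in (("collar",.122),("bezel",.066)):
        m=ok&(abs(P[...,2]-z)<(.008 if k=="collar" else .005))&(rr<(.025 if k=="collar" else .06)); q=P[m]
        print(n,k,len(q),q.mean(0).round(4),((q.max(0)+q.min(0))/2).round(4),np.ptp(q,axis=0).round(3))
```

```text
t 12.22 p [0.5367 0.0497 0.4323] x [-1.1e-03 -3.0e-04 -1.0e+00] yjaw -20.11 F [-0.4 -0.8 -0.3] g 0.998 q [ 0.04  0.36 -0.31  1.75  0.12  1.06 -0.66]
wrist collar 666 [0.5378 0.0503 0.1208] [0.5377 0.0499 0.1189] [0.033 0.033 0.01 ]
wrist bezel 1510 [0.5409 0.0591 0.0655] [0.537  0.0498 0.066 ] [0.117 0.099 0.01 ]<stdin>:9: RuntimeWarning: Mean of empty slice.
  ret = um.true_divide(
Traceback (most recent call last):
ValueError: zero-size array to reduction operation maximum which has no identity
```

View pics/w8.png

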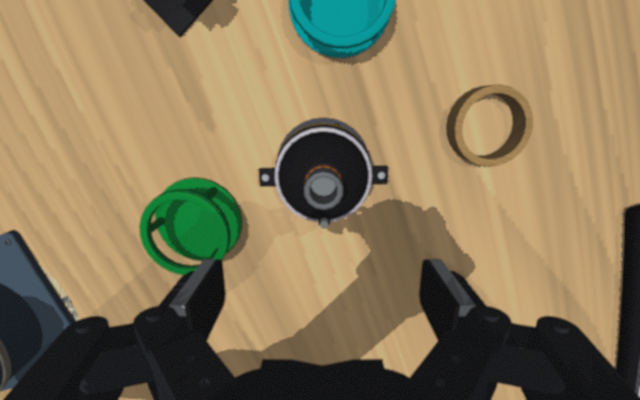

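Run:
```python
from h import *
delta([.466,.285,.45])
c=np.load("top0.npz"); P=cloud(c)
m=((P[...,2]>.118)&(P[...,2]<.132)&(np.hypot(P[...,0]-.466,P[...,1]-.298)<.045))
print(cv2.minAreaRect((P[m][:,:2]*1000).astype(np.float32)))
c=np.load("side0.npz"); P=cloud(c)
m=((P[...,2]>.118)&(P[...,2]<.132)&(np.hypot(P[...,0]-.466,P[...,1]-.298)<.045))
print(cv2.minAreaRect((P[m][:,:2]*1000).astype(np.float32)))
```

```text
tool delta [-0.0179 -0.1473 -0.1966] turn None
((465.5487976074219, 298.3529968261719), (45.98048400878906, 46.40584182739258), 23.19815444946289)
((466.18133544921875, 298.5203857421875), (46.1072998046875, 48.10054397583008), 23.190523147583008)
```

Emit:
step_arm(moves=[[-0.006, -0.018, -0.025, 0], [-0.006, -0.025, -0.033, 0], [-0.006, -0.025, -0.033, 0], [0, -0.025, -0.033, 0], [0, -0.025, -0.033, 0], [0, -0.018, -0.025, 0], [0, -0.011, -0.0146, 0], [0, 0, 0, -0.15], [0, 0, 0, -0.15], [0, 0, 0, -0.15], [0, 0, 0, -0.15], [0, 0, 0, -0.156], [0, 0, 0, 0], [0, 0, 0, 0]])

```text
clock: 14.08
position: [0.4668, 0.2846, 0.4508]
ee_rot: [-1.23, 1.57, -2.4]
ft_force: [0.3, 0.1, 0.2]
grip_width: 0.995
```

Run:
```python
from h import *
p,M=status()
c=cam("wrist"); np.savez("w9.npz",**c); cv2.imwrite("pics/w9.png",c["image"])
P=cloud(c); ok=c["range_z"]>0; rr=np.hypot(P[...,0]-.466,P[...,1]-.298)
for z,r in((.126,.05),(.194,.03)):
    m=ok&(abs(P[...,2]-z)<.006)&(rr<r); q=P[m]; print(z,m.sum(),q.mean(0).round(4),cv2.minAreaRect((q[:,:2]*1000).astype(np.float32)))
for n in("top","side"):
    c=cam(n); np.savez(n+"9.npz",**c); P=cloud(c); ok=c["range_z"]>0
    for z,r in((.122,.03),(.066,.07)):
        m=ok&(abs(P[...,2]-z)<.006)&(np.hypot(P[...,0]-.537,P[...,1]-.05)<r);q=P[m]; 
        if len(q): print(n,z,len(q),q.mean(0).round(4),((q.max(0)+q.min(0))/2).round(4))
```

```text
t 14.07 p [0.4668 0.2846 0.4508] x [-4.e-04 -3.e-04 -1.e+00] yjaw 22.97 F [0.3 0.1 0.2] g 0.995 q [-0.24  0.38 -0.56  1.69  0.22  1.13 -0.46]
0.126 1257 [0.4636 0.3053 0.1255] ((467.3360900878906, 298.8059387207031), (46.131710052490234, 46.082706451416016), 23.24147605895996)
0.194 1283 [0.4667 0.2998 0.1932] ((467.2907409667969, 298.7066955566406), (25.938066482543945, 26.448915481567383), 25.544044494628906)
top 0.122 66 [0.5363 0.0486 0.1227] [0.5362 0.0485 0.1228]
top 0.066 271 [0.535  0.0507 0.0661] [0.5365 0.0493 0.0661]
side 0.122 67 [0.5355 0.051  0.1203] [0.5345 0.0491 0.1199]
side 0.066 240 [0.5221 0.0734 0.0654] [0.535  0.0559 0.066 ]
```

View pics/w9.png

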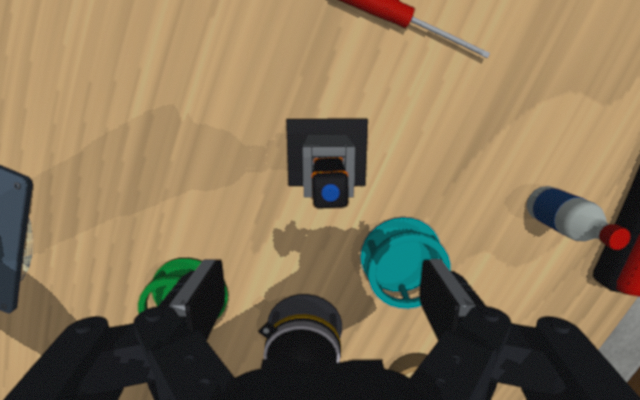

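Run:
```python
from h import *
delta([.4665,.2985,.311],23.2)
```

```text
tool delta [ 0.1401  0.0052 -0.0125] turn -0.0018
```

Emit:
step_arm(moves=[[0, 0.0052, -0.0125, -0.002], [0.02, 0, 0, 0], [0.03, 0, 0, 0], [0.03, 0, 0, 0], [0.03, 0, 0, 0], [0.02, 0, 0, 0], [0.01, 0, 0, 0], [0, 0, 0, 0], [0, 0, 0, 0]])

```text
clock: 15.35
position: [0.4666, 0.299, 0.3119]
ee_rot: [1.832, 1.569, 0.668]
ft_force: [0.3, -0.1, 0.2]
grip_width: 1.0
```

Run:
```python
from h import *
p,M=status(); delta([.4665,.2985,.311],23.2)
c=cam("wrist"); cv2.imwrite("pics/w10.png",c["image"])
```

```text
t 15.35 p [0.4666 0.299  0.3119] x [ 1.e-03  8.e-04 -1.e+00] yjaw 23.32 F [ 0.3 -0.1  0.2] g 1.0 q [-0.32  0.53 -0.51  1.87  0.34  0.83 -0.59]
tool delta [ 0.0009 -0.0003  0.0004] turn 0.0021
```

View pics/w10.png

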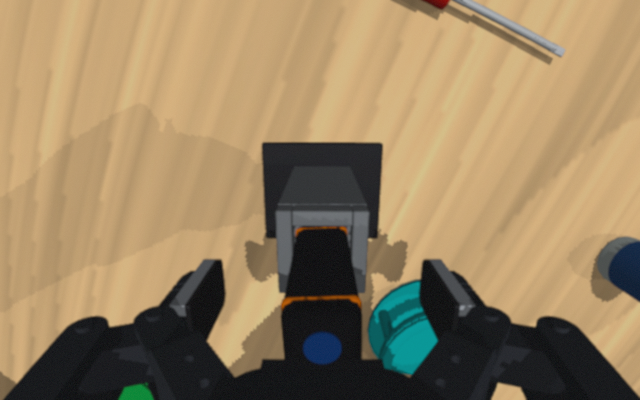

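The handle is centred between the pads (322,330), so I close.

Emit:
step_arm(moves=[[0, 0, 0, 0], [0, 0, 0, 0], [0, 0, 0, 0], [0, 0, 0, 0], [0, 0, 0, 0], [0, 0, 0, 0], [0, 0, 0, 0], [0, 0, 0, 0]], fingers=1, newtons=60)

```text
clock: 16.4
position: [0.4665, 0.2986, 0.3113]
ee_rot: [1.583, 1.57, 0.419]
ft_force: [-0.2, -1.3, 5.0]
grip_width: 0.299
```

Run:
```python
from h import *
p,M=status()
c=cam("wrist"); cv2.imwrite("pics/w11.png",c["image"])
```

```text
t 16.4 p [0.4665 0.2986 0.3113] x [ 4.e-04  2.e-04 -1.e+00] yjaw 23.31 F [-0.2 -1.3  5. ] g 0.299 q [-0.32  0.54 -0.51  1.87  0.34  0.83 -0.59]
```

View pics/w11.png

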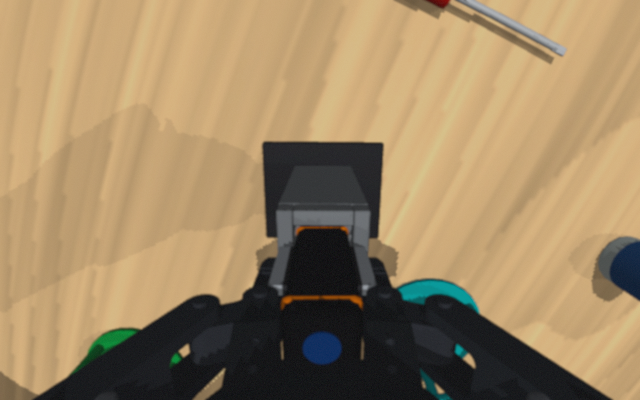

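Emit:
step_arm(moves=[[-0.005, 0, 0, 0], [-0.01, 0, 0, 0], [-0.015, 0, 0, 0], [-0.02, 0, 0, 0], [-0.02, 0, 0, 0], [-0.02, 0, 0, 0], [-0.02, 0, 0, 0], [-0.02, 0, 0, 0], [-0.015, 0, 0, 0], [-0.01, 0, 0, 0], [0, 0, 0, 0], [0, 0, 0, 0]])

```text
clock: 17.95
position: [0.4663, 0.2984, 0.4655]
ee_rot: [-1.334, 1.57, -2.498]
ft_force: [-0.2, -0.4, -1.4]
grip_width: 0.297
```

Run:
```python
from h import *
p,M=status(); delta([.48,.18,p[2]])
c=cam("wrist"); np.savez("w12.npz",**c);cv2.imwrite("pics/w12.png",c["image"])
c=cam("side"); np.savez("s12.npz",**c);cv2.imwrite("pics/s12.png",c["image"])
c=cam("top"); np.savez("t12.npz",**c)
```

```text
t 17.95 p [0.4663 0.2984 0.4655] x [-8.e-04 -6.e-04 -1.e+00] yjaw 23.32 F [-0.2 -0.4 -1.4] g 0.297 q [-0.26  0.38 -0.57  1.65  0.22  1.17 -0.48]
tool delta [ 1.000e-04 -3.430e-02  1.141e-01] turn None
```

View pics/w12.png

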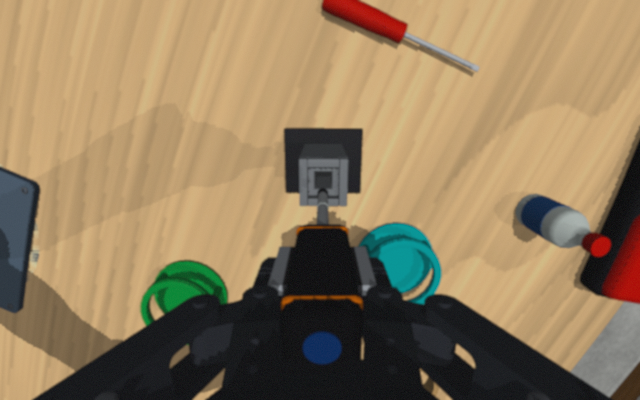

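View pics/s12.png

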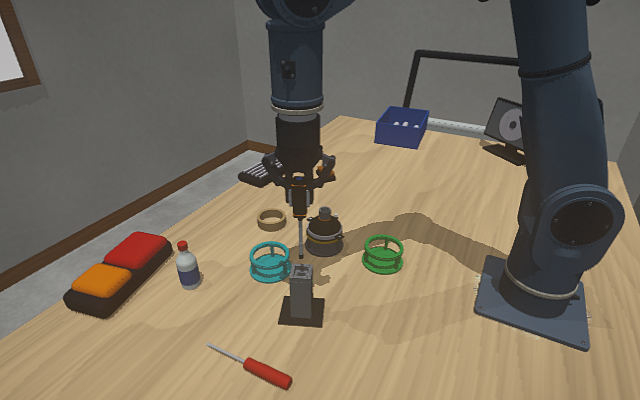

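Run:
```python
from h import *
p=np.array([.4663,.2984,.4655]); 
for n in("w12","s12","t12"):
    c=np.load(n+".npz"); P=cloud(c); ok=c["range_z"]>0
    rr=np.hypot(P[...,0]-p[0],P[...,1]-p[1])
    for a,b in((.155,.175),(.175,.195),(.195,.205),(.205,.225),(.225,.245),(.25,.265),(.28,.345)):
        m=ok&(P[...,2]>a)&(P[...,2]<b)&(rr<.03); q=P[m]
        if len(q)>3: print(n,a,b,len(q),(q.mean(0)-[p[0],p[1],0]).round(4),q[:,:2].std(0).round(4))
    m=ok&(P[...,2]>.14)&(P[...,2]<.26)&(rr<.03); print("min z",P[m][:,2].min() if m.any() else None)
w=np.load("w12.npz")["image"][150:240,270:380]; s=np.load("s12.npz")["image"][205:285,260:340]
cv2.imwrite("pics/w12c.png",np.hstack([cv2.resize(w,(550,450),interpolation=cv2.INTER_CUBIC)]))
cv2.imwrite("pics/s12c.png",cv2.resize(s,(560,560),interpolation=cv2.INTER_CUBIC))
```

```text
w12 0.155 0.175 60 [-0.0006  0.0027  0.1694] [0.0026 0.0015]
w12 0.175 0.195 68 [-0.0006  0.0025  0.1856] [0.0022 0.0013]
w12 0.195 0.205 44 [-0.0008  0.0026  0.2008] [0.0021 0.0016]
w12 0.205 0.225 100 [-0.0008  0.0026  0.2154] [0.0021 0.0013]
w12 0.225 0.245 123 [-0.0008  0.0027  0.2352] [0.002  0.0011]
w12 0.28 0.345 9457 [-0.0042  0.0104  0.3236] [0.0133 0.0063]
min z 0.16143721468930483
s12 0.155 0.175 25 [-0.002   0.0018  0.1689] [0.0028 0.0023]
s12 0.175 0.195 28 [-0.0014  0.0019  0.1847] [0.0025 0.0013]
s12 0.195 0.205 18 [-0.0018  0.0024  0.2   ] [0.002  0.0018]
s12 0.205 0.225 31 [-0.0018  0.0017  0.2151] [0.0022 0.0015]
s12 0.225 0.245 33 [-0.0021  0.0018  0.2349] [0.002  0.0017]
s12 0.25 0.265 26 [-0.0028  0.0022  0.2576] [0.0021 0.0021]
s12 0.28 0.345 756 [-0.0055  0.0092  0.3173] [0.0135 0.0064]
min z 0.16218315240244163
t12 0.175 0.195 7 [-0.0012 -0.0036  0.1863] [0.0021 0.0007]
t12 0.205 0.225 5 [-0.0004 -0.0036  0.2119] [0.0018 0.0005]
t12 0.28 0.345 74 [-0.0038 -0.0138  0.3089] [0.0104 0.0034]
min z 0.16519681796902685
```

View pics/w12c.png

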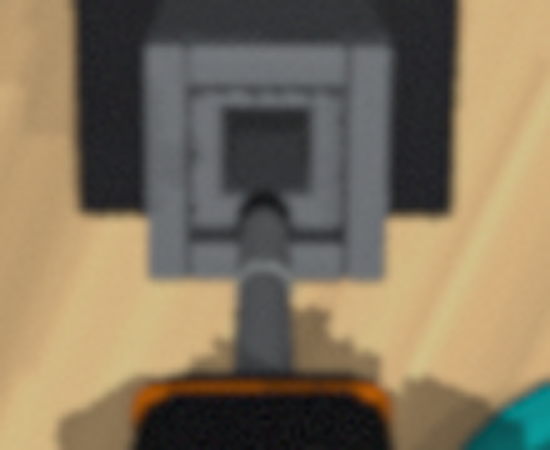

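View pics/s12c.png

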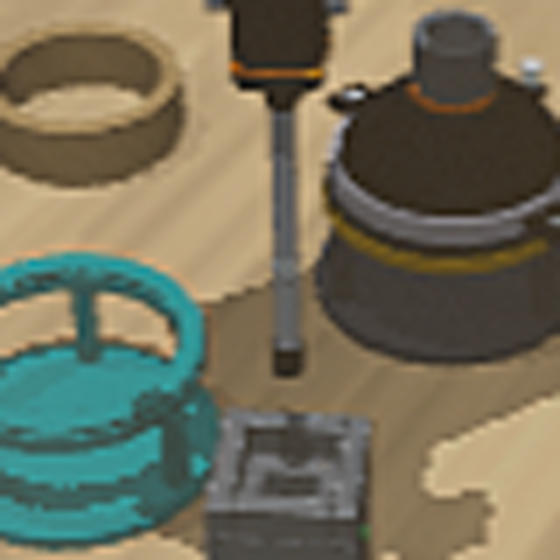

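Run:
```python
from h import *
delta([.537,.05,.4655])
```

```text
tool delta [ 1.000e-04 -3.350e-02  2.561e-01] turn None
```

Emit:
step_arm(moves=[[0, -0.0015, 0.0111, 0], [0, -0.003, 0.023, 0], [0, -0.004, 0.03, 0], [0, -0.004, 0.03, 0], [0, -0.004, 0.03, 0], [0, -0.004, 0.03, 0], [0, -0.004, 0.03, 0], [0, -0.004, 0.03, 0], [0, -0.003, 0.025, 0], [0, -0.002, 0.012, 0], [0, 0, 0.005, 0], [0, 0, 0, 0], [0, 0, 0, 0], [0, 0, 0, 0]])

```text
clock: 19.85
position: [0.5369, 0.0508, 0.4662]
ee_rot: [2.312, 1.571, 1.149]
ft_force: [-0.9, -0.3, -2.1]
grip_width: 0.294
```

```bash
cat > chk.py <<'E'
from h import *
import sys
tag=sys.argv[1]
p,M=status()
out={}
for n in("wrist","side","top"):
    c=cam(n); np.savez(f"{n}_{tag}.npz",**c); P=cloud(c); ok=c["range_z"]>0
    rr=np.hypot(P[...,0]-.537,P[...,1]-.05)
    m=ok&(abs(P[...,2]-.120)<.007)&(rr<.025)&(rr>.009); q=P[m]
    mc=None
    if len(q)>10: mc=(q.max(0)+q.min(0))/2; print(n,"collar",len(q),q.mean(0).round(4),mc.round(4),np.ptp(q,axis=0).round(3))
    zt=p[2]-.3033
    m=ok&(P[...,2]>max(zt+.004,.126))&(P[...,2]<p[2]-.20)&(np.hypot(P[...,0]-p[0],P[...,1]-p[1])<.012); q=P[m]
    if len(q)>3:
        d=np.array(c["eye"])[:2]-p[:2]; d/=np.hypot(*d)
        print(n,"stem axis",len(q),(q[:,:2].mean(0)-.0032*d).round(4))
w=np.load(f"wrist_{tag}.npz")["image"]; s=np.load(f"side_{tag}.npz")["image"]
cv2.imwrite(f"pics/c_{tag}.png",np.hstack([cv2.resize(w[140:250,260:390],None,fx=3.6,fy=3.6,interpolation=cv2.INTER_CUBIC)[:390],cv2.resize(s[160:238,290:356],None,fx=5,fy=5,interpolation=cv2.INTER_CUBIC)]))
E
python3 chk.py a
```

```text
t 19.85 p [0.5369 0.0508 0.4662] x [ 1.e-04  2.e-04 -1.e+00] yjaw 23.39 F [-0.9 -0.3 -2.1] g 0.294 q [ 0.18  0.35 -0.5   1.69  0.18  1.15  0.03]
wrist collar 486 [0.5362 0.0519 0.1208] [0.5374 0.0495 0.1184] [0.033 0.033 0.011]
wrist stem axis 386 [0.5375 0.0508]
side collar 85 [0.5356 0.0509 0.1189] [0.5344 0.0499 0.1189] [0.031 0.033 0.012]
side stem axis 103 [0.5365 0.05  ]
```

View pics/c_a.png

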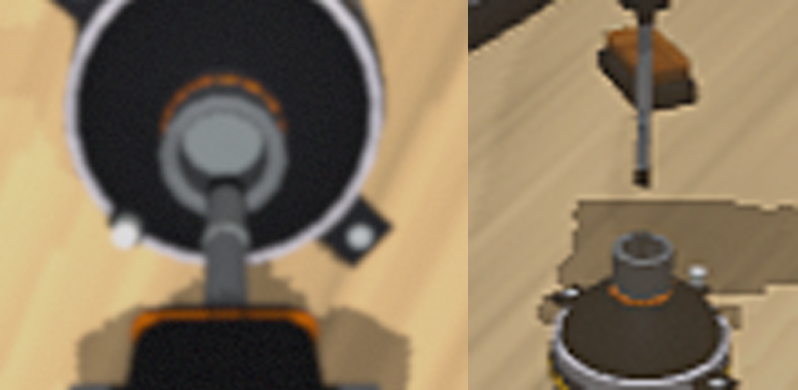

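Emit:
step_arm(moves=[[0.01, -0.0009, 0.0004, 0], [0.014, 0, 0, 0], [0.008, 0, 0, 0], [0.002, 0, 0, 0], [0, 0, 0, 0], [0, 0, 0, 0], [0, 0, 0, 0]])

```text
clock: 20.88
position: [0.5364, 0.0494, 0.4324]
ee_rot: [1.269, 1.57, 0.105]
ft_force: [0.4, -0.1, -1.1]
grip_width: 0.299
```

```bash
python3 chk.py b
```

```text
t 20.88 p [0.5364 0.0494 0.4324] x [ 5.e-04  1.e-04 -1.e+00] yjaw 23.32 F [ 0.4 -0.1 -1.1] g 0.299 q [ 0.17  0.38 -0.5   1.75  0.2   1.07  0.02]
wrist collar 598 [0.5366 0.0517 0.1208] [0.5374 0.0495 0.1184] [0.033 0.033 0.011]
wrist stem axis 383 [0.5372 0.0493]
side collar 76 [0.535  0.0519 0.119 ] [0.5347 0.0505 0.1186] [0.032 0.035 0.011]
side stem axis 100 [0.5365 0.0486]
```

View pics/c_b.png

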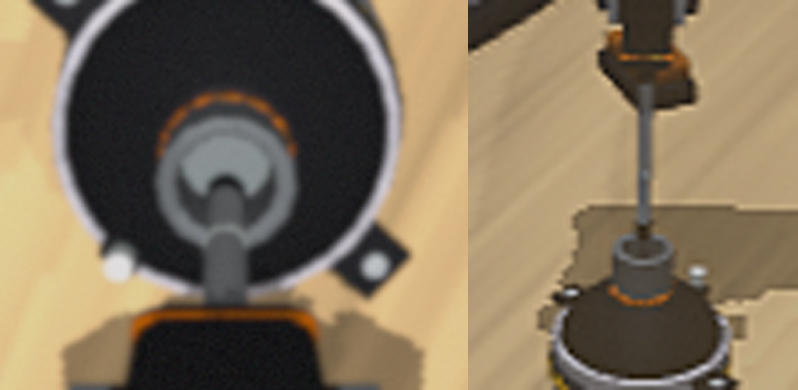

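Stem and hole agree to about 1 mm, so I lower slowly.

Emit:
step_arm(moves=[[0.004, 0, 0, 0], [0.006, 0, 0, 0], [0.006, 0, 0, 0], [0.006, 0, 0, 0], [0.004, 0, 0, 0], [0, 0, 0, 0], [0, 0, 0, 0]])

```text
clock: 21.9
position: [0.5364, 0.0494, 0.4063]
ee_rot: [1.395, 1.571, 0.232]
ft_force: [0.7, 1.0, -1.3]
grip_width: 0.299
```

```bash
python3 chk.py c
```

```text
t 21.9 p [0.5364 0.0494 0.4063] x [ 3.e-04  1.e-04 -1.e+00] yjaw 23.32 F [ 0.7  1.  -1.3] g 0.299 q [ 0.17  0.4  -0.49  1.78  0.22  1.01 -0.  ]
wrist collar 732 [0.5366 0.0518 0.1207] [0.5374 0.0498 0.1184] [0.033 0.033 0.011]
wrist stem axis 311 [0.5371 0.0493]
side collar 69 [0.5348 0.0529 0.119 ] [0.535  0.0494 0.1184] [0.032 0.035 0.011]
side stem axis 78 [0.5362 0.0488]
```

View pics/c_c.png

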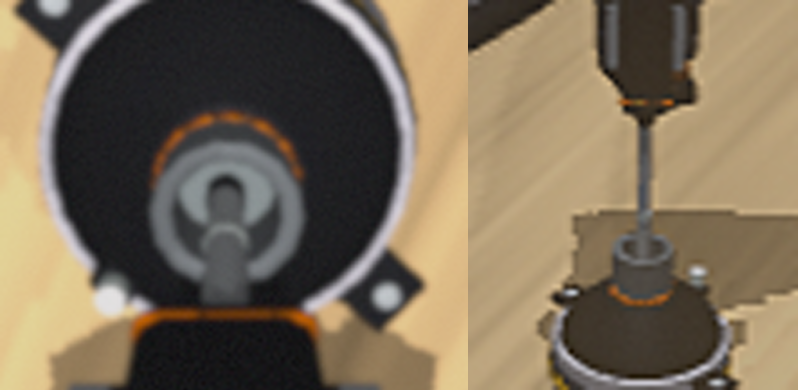

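Centred. About 21 mm to go.

Emit:
step_arm(moves=[[0.004, 0, 0, 0], [0.006, 0, 0, 0], [0.006, 0, 0, 0], [0.004, 0, 0, 0], [0.001, 0, 0, 0], [0, 0, 0, 0], [0, 0, 0, 0], [0, 0, 0, 0]])

```text
clock: 23.05
position: [0.5364, 0.0494, 0.3853]
ee_rot: [1.385, 1.57, 0.221]
ft_force: [-0.3, -0.3, -1.6]
grip_width: 0.294
```

```bash
python3 chk.py d
python3 - <<'E'
from h import *
c=np.load("wrist_d.npz"); print(proj(c,[.537,.0495,.122]))
# white ring: brightest along stem column, near mouth
p=np.array(readout.get_state()["position"])
P=cloud(c); im=c["image"].max(2)
m=(np.hypot(P[...,0]-p[0],P[...,1]-p[1])<.009)&(P[...,2]>.105)&(P[...,2]<.175)
v,u=np.where(m)
for r in np.unique(v):
    k=v==r; print(r,k.sum(),int(np.median(im[r,u[k]])),P[r,u[k],2].mean().round(4))
E
```

```text
t 23.05 p [0.5364 0.0494 0.3853] x [ 3.e-04  1.e-04 -1.e+00] yjaw 23.32 F [-0.3 -0.3 -1.6] g 0.294 q [ 0.16  0.42 -0.48  1.81  0.23  0.96 -0.02]
wrist collar 831 [0.5362 0.0524 0.1206] [0.5374 0.05   0.1183] [0.034 0.032 0.01 ]
wrist stem axis 223 [0.537  0.0493]
side collar 71 [0.534  0.0535 0.1191] [0.5344 0.0499 0.1184] [0.033 0.033 0.011]
side stem axis 58 [0.5363 0.0482]
[321.72681699 207.21399907]
196 1 92 0.1059
197 6 91 0.1074
198 9 90 0.1083
199 9 89 0.1115
200 10 90 0.1134
201 11 98 0.1159
202 11 115 0.119
203 11 127 0.1213
204 11 117 0.1243
205 11 103 0.1263
206 12 92 0.1279
207 12 93 0.1301
208 12 92 0.1324
209 12 93 0.1348
210 11 91 0.1378
211 11 91 0.14
212 11 90 0.1419
213 12 90 0.1439
214 12 90 0.1459
215 12 90 0.148
216 12 90 0.15
217 12 90 0.1521
218 12 89 0.1541
219 12 85 0.1562
220 12 80 0.1581
221 12 77 0.1597
222 13 72 0.1609
223 13 66 0.1632
224 5 51 0.1651
```

View pics/c_d.png

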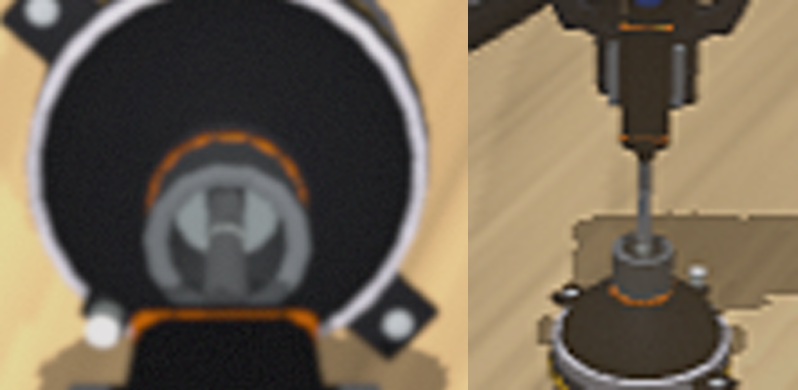

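The white ring (row 203) is at z≈0.1215, level with the mouth (0.122), and the stem is centred. I let it hold briefly, then hand in.

Emit:
step_arm(moves=[[0, 0, 0, 0], [0, 0, 0, 0], [0, 0, 0, 0], [0, 0, 0, 0], [0, 0, 0, 0]])

```text
clock: 23.82
position: [0.5363, 0.0494, 0.3851]
ee_rot: [3.047, 1.571, 1.883]
ft_force: [-0.2, -0.4, -1.4]
grip_width: 0.296
```

Run:
```python
from h import *
status(); print(workorder.job_done()); status()
```

```text
t 23.82 p [0.5363 0.0494 0.3851] x [-0.  0. -1.] yjaw 23.32 F [-0.2 -0.4 -1.4] g 0.296 q [ 0.16  0.42 -0.48  1.81  0.23  0.96 -0.02]
the job is handed in; nothing more can be done
None
the job is handed in; nothing more can be done
```

I set the fog lamp lens down on the black-faced yellow ring stand and let go of it. I then drew the scope straight up out of its dock and lowered its stem through the bulb hole. The job was handed in at about 24 s with the scope still gripped; no verdict is reported.

**Last checks**
- **Height:** the white ring measured z ≈ 0.1215 m, against 0.122 m for the mouth of the hole.
- **Centring:** the wrist camera put the stem within about 1 mm of the hole's centre. The side camera showed about 2–2.5 mm, which is within its calibration error and the 5 mm limit.
- **Upright and free:** the tool was vertical to within about 0.001 rad. The wrist carried only the scope's weight (about −1.5 N), with no sign of it touching the lamp.
- **Lamp:** after release its collar and bezel measured at the expected seated heights and within about 2 mm of the ring's centre. I did not measure its tilt directly.

No check failed. The only disagreement was the 1–3 mm offset between cameras. I kept the arm well clear of the bottle, tape, amber lamp and screwdriver, but I did not measure their positions again at the end.

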